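# Let the caller in and show where things are

### The job

A caller is at the storm doors to prop them open and leave some keys: press the green release button on the entryphone all the way down and let it up again, then point out the black doorstop wedge and after it the steel key bowl, each time holding the fingertips still for a good two seconds about an inch (25 mm) above the middle of the thing without touching it. Touch nothing but the entryphone, move, grasp or lift nothing on the shelf, and point at nothing else: carry the hand high from one thing to the next. Finish with the fingertips raised at least 15 cm above the bowl.

Things in the scene. Friction and masses are not known exactly. Their poses are not given: they have to be found in the camera images.
- release (a joint): the entryphone's green push button, sprung: 0 when up, 0.006 (6 mm) when fully down; about 5 N holds it fully down, and it springs back when let go
- release_top (a point): centre of the top face of the green button, a disc 28 mm across in a black housing on the entryphone; it is pressed straight down
- console: the entryphone, a white console fixed to the shelf, 180 (its x) x 110 mm and 35 mm high, its x within 0.35 rad of world x; origin at the centre of its underside. The button stands at x 40 mm, y -27 mm; the grey handset lies fixed along the +y half, its edge 34 mm from the button's centre, its top 64 mm above the shelf
- wedge_mid (a point): middle of the sloping top of the black doorstop wedge, about 21 mm above the shelf
- wedge: black plastic doorstop wedge lying on the shelf, loose, 120 x 42 mm, rising from 5 mm at its thin end (its -x) to 34 mm at its thick end (its +x); origin at the centre of its underside
- bowl_rim (a point): centre of the mouth of the steel key bowl, level with its rim, 45 mm above the shelf
- bowl: round stainless steel key bowl, loose, empty, 120 mm across the rim and 45 mm high; origin at the centre of its underside
- dish: round dark blue ceramic dish, loose, 110 mm across and 32 mm high; origin at the centre of its underside. Leave alone
- paperweight: turquoise glass paperweight, loose, a dome 72 mm across and 52 mm high; origin at the centre of its underside. Leave alone
- clip: steel bulldog clip lying flat, loose, about 75 x 62 mm and 33 mm high; origin under its middle. Leave alone
- torch: small red pocket torch lying on its side, loose, 116 mm long and 32 mm high, along its x; origin under its middle. Leave alone
- brush: wooden coat brush, bristles down, loose, 190 x 52 mm and 36 mm high, along its x, the handle at its -x end; origin under its middle. Leave alone

How it is judged:
By the outcome, as a careful person would: the job done as asked, in the order asked, and still so for the second after the job is handed in, with the robot touching nothing.
It also fails if it takes over 59 s, if anything falls off the work surface, if the arm or the gripper's body presses on something with over 40 N, if the wrist force passes 120 N, or if a joint passes its speed limit or range.

### The arm

A 6-joint arm with a two-finger parallel gripper is mounted at the origin on the work surface. World frame = base frame: x ahead of the robot, y to its left, z up, the work surface at z = 0. Lengths are in m, angles in degrees, forces in N, time in s.
With the tool pointing down it reaches from about 0.4 to 0.825 m from the base axis. Payload 7 kg.
Tool frame: the origin (TCP) lies at the very end of the fingers, on their centre line; the grasp point (between the pads) lies 19 mm behind it (r.hold_point_z is the distance from the TCP to the grasp point, in m); z points along the fingers, y is the line along which they close (so a half turn about z gives the same grasp; the last joint's range is limited). The gripper opens to 88 mm and grips with 3 to 60 N. Pads are 19 mm wide; open, the fingers measure 130 mm over their backs; the gripper's body (78 mm by 193 mm) begins 47 mm behind the grasp point.
Start: joints at [89.96, 20.546, 0.682, 0, -70.136, -16.507], TCP at [0.192, 0.647, 0.227] pointing down, gripper open.
Joint ranges: [-176.03, 176.03], [-82.01, 121.73], [-58.28, 71.71], [-173.87, 95.51], [-174.79, -0.11], [-173.66, 173.66]. Speed limits (degrees/s): [136.94, 136.94, 172.46, 180, 180, 180].

### API

Orientations are given as [roll, pitch, yaw] about the fixed x, y, z axes, in that order (R = Rz(yaw) Ry(pitch) Rx(roll)).
In Python, from plant import telemetry, vision, workorder, r gives the robot as it stands.
- The arm moves only by the tool move_arm, never from a script. Its argument "plan" is a list of rows, each a list of 7 numbers: the opening, from -1 (shut) to 1 (fully open), so that 0 is half open, then the shift along the world's x, y, z in m, then the turn, a rotation vector about the world's x, y, z in degrees. In form: [[fingers, dx, dy, dz, ax, ay, az], ...]. A call has 1 to 20 rows; each row shifts and turns the commanded pose from where the row before left it; what a row does not reach is not made up. A row lasts 1/8 s, in which the tool goes at most 62.5 mm and 10.7 degrees, less where a joint would pass 70% of its speed; a pose out of reach is approached as far as the arm can. A call is refused whole if a number of a shift passes 0.0625 or a number of a turn 10.7, either way. A call with a gripper value outside its range is refused whole. The fingers move at their own pace and stop on an object; "force" is the grip in N (left out, the last holds). Time passes only in rows, so rows that do not move let the fingers close. It gives the time, the measured TCP pose, the force, the opening and the grip force at its end, in the units of the state.
- telemetry.get_state(): the state, without advancing time (a new reading comes with each control period).
- vision.capture(name): name is "scene" or "top" or "wrist"; returns a dict with "img" (400x640x3 uint8, red, green, blue), "depth" (400x640 float32, m along the optical axis (not along the pixel's ray), 0 where there is no reading), "intrinsics" (3x3 intrinsics, pixels), "D" ([k1, k2, p1, p2, k3] as OpenCV has them; the pictures are not rectified), "R" (3x3) and "t" (3): a world point X has camera coordinates R X + t. Camera axes: x right, y down, z forward; pixel columns grow to the right and rows downward; lengths in m; the calibration is good to about 2 mm. A picture is of the moment at which its call begins.
- workorder.close_job(): hands the job in; it is judged then, once.
The state is a dict: "time_s": time; "joints": joint angles; "qd": joint speeds; "joint_torque": joint torques, N m; "tcp_pos": TCP position; "eef_rot": TCP orientation; "contact_force": force on the tool from outside, world axes, zero at the start; "moment": the same for the moment, N m; "gripper_width": finger opening in m; "gripper_force": force on a finger pad.
Only numpy, scipy, OpenCV 4.12 (cv2) and the standard library are available. Lean on these libraries where they do the work, as an engineer would, in place of code of your own. Each camera call takes 0.05 s, during which the arm holds its last target. There are 200 camera calls.

## Working session

There is one attempt and no reset: what is moved stays moved. The work goes in short steps, Python scripts to look and compute and a tool call to move; the robot and the scene stay as the last step left them, time stands still between calls to the robot, and variables do not carry over. Pictures are saved under pics/ and viewed, at most 10 in all, crops included, and the job is handed in when it is done.

Besides the shell and the picture viewer there is one more tool, called after "Request:" in YAML: its name, and indented under it one key for each argument. move_arm: Moves the arm, as the interface text tells. Its arguments: {"type":"object","properties":{"plan":{"type":"array"},"force":{"type":"number"}},"required":["plan"]}

```bash
mkdir -p pics
cat > h.py <<'E'
import numpy as np, cv2
from plant import telemetry, vision, workorder, r
def snap(n,f):
    c=vision.capture(n); cv2.imwrite('pics/'+f,c['img'][:,:,::-1]); np.savez('pics/'+n+'.npz',**c); return c
def ray(c,uv):
    p=cv2.undistortPoints(np.array([[uv]],float),c['intrinsics'],np.array(c['D'],float))[0,0]
    R=np.array(c['R']);t=np.array(c['t']); return -R.T@t, R.T@np.array([p[0],p[1],1.])
def onz(c,uv,z):
    o,d=ray(c,uv); return o+d*(z-o[2])/d[2]
def dep(c,uv):
    o,d=ray(c,uv); u,v=map(int,np.round(uv)); return o+d*np.median(c['depth'][v-2:v+3,u-2:u+3])
E
python3 - <<'E'
from h import *
snap('top','top1.png');snap('scene','scene1.png')
s=telemetry.get_state();print(s)
E
```

```text
{'time_s': 0.1, 'joints': array([ 8.99591582e+01,  2.05880485e+01,  6.39001265e-01, -1.74496311e-02,
       -7.01363412e+01, -1.65067369e+01]), 'qd': array([-0.01121325, -0.04579348,  0.1349317 ,  0.14653218,  0.07485247,
        0.09037267]), 'joint_torque': array([-9.00665073e-04, -5.84164023e+01,  2.93751651e+01,  7.01545805e+00,
        1.01207089e-02, -5.63801746e-05]), 'tcp_pos': array([0.19215268, 0.64661267, 0.22570902]), 'eef_rot': array([ 1.79913469e+02, -8.53491496e-03, -1.65535135e+01]), 'contact_force': array([-0.2989188 , -0.221276  ,  0.47727058]), 'moment': array([ 0.00550651, -0.01580261,  0.05313129]), 'gripper_force': 0.0, 'gripper_width': 0.08768166220942211}
```

View pics/top1.png

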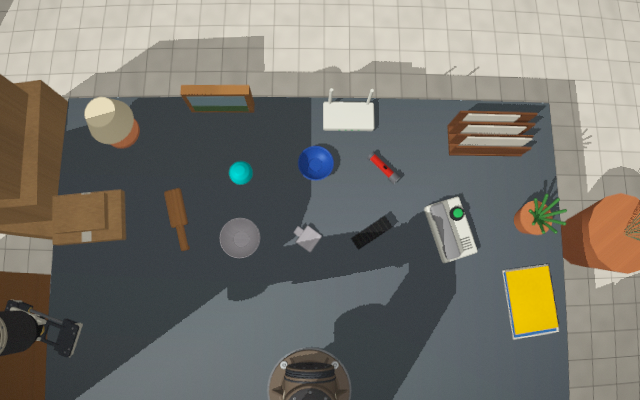

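View pics/scene1.png

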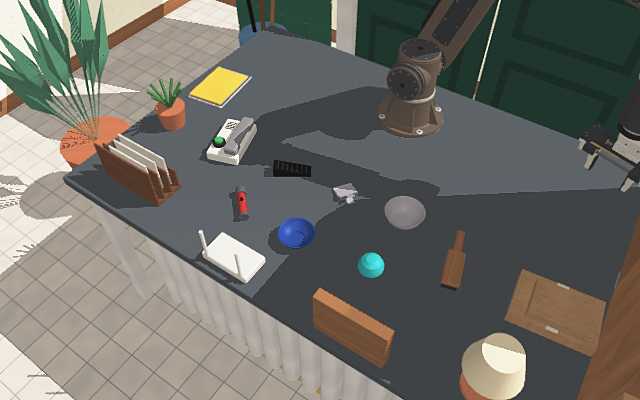

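The top view shows the green button at about (457,213), the black wedge at (374,231), the steel bowl at (240,238), and the blue dish, a decoy, at (316,162). The scene view agrees. Next I measure the three targets in both views.

Run:
```python
from h import *
T=dict(np.load('pics/top.npz'));S=dict(np.load('pics/scene.npz'))
def blob(m,box):
    x0,y0,x1,y1=box; k=np.zeros(m.shape,np.uint8);k[y0:y1,x0:x1]=m[y0:y1,x0:x1]
    k=cv2.morphologyEx(k,cv2.MORPH_CLOSE,np.ones((3,3)))
    c=max(cv2.findContours(k,0,1)[0],key=cv2.contourArea); M=cv2.moments(c)
    return (M['m10']/M['m00'],M['m01']/M['m00']),c
def hsv(c): return cv2.cvtColor(c['img'],cv2.COLOR_RGB2HSV).astype(int)
for n,c,gb,wb,bb in(('top',T,(440,195,475,230),(345,205,405,255),(210,212,270,265)),('scene',S,(205,130,235,155),(265,150,320,185),(375,185,435,235))):
    h=hsv(c); H,Sa,V=h[...,0],h[...,1],h[...,2]
    g,cg=blob(((H>40)&(H<85)&(Sa>120)&(V>60)).astype(np.uint8),gb)
    print(n,'green',g,cv2.boundingRect(cg),'depth',dep(c,g),[onz(c,g,z).round(4) for z in(.04,.045)])
    w,cw=blob((V<45).astype(np.uint8),wb); rc=cv2.minAreaRect(cw)
    print('wedge',w,rc,dep(c,w),onz(c,w,.021)); 
    print([ (p.round(0),onz(c,p,.015).round(3)) for p in cv2.boxPoints(rc)])
    # bowl via depth: height above shelf
    x0,y0,x1,y1=bb; pts=np.array([[*dep(c,(u,v)),u,v] for v in range(y0,y1) for u in range(x0,x1)])
    k=pts[(pts[:,2]>.036)&(pts[:,2]<.055)]
    (cx,cy),rad=cv2.minEnclosingCircle(k[:,:2].astype(np.float32)); print('bowl rim',cx,cy,rad,len(k),k[:,2].max(), k[:,:2].min(0),k[:,:2].max(0))
    x0,y0,x1,y1=wb; pts=np.array([[*dep(c,(u,v)),u,v] for v in range(y0,y1) for u in range(x0,x1)])
    k=pts[(pts[:,2]>.008)&(pts[:,2]<.05)]; rr=cv2.minAreaRect(k[:,:2].astype(np.float32)); print('wedge depth',rr,k[:,2].max())
```

```text
top green (457.4860050890585, 212.58524173027988) (453, 208, 10, 10) depth [ 0.5182622  -0.43987767  0.05756713] [array([ 0.5209, -0.4455,  0.04  ]), array([ 0.5201, -0.4439,  0.045 ])]
wedge (371.1204737732656, 232.57292724196276) ((371.31781005859375, 232.49658203125), (13.51003360748291, 40.63117218017578), 57.38075256347656) [ 0.46171652 -0.18372883  0.02028067] [ 0.46163983 -0.18363216  0.021     ]
[(array([351., 238.], dtype=float32), array([ 0.446, -0.122,  0.015])), (array([385., 216.], dtype=float32), array([ 0.513, -0.227,  0.015])), (array([392., 227.], dtype=float32), array([ 0.479, -0.249,  0.015])), (array([358., 249.], dtype=float32), array([ 0.412, -0.144,  0.015]))]
bowl rim 0.4459357261657715 0.21098333597183228 0.059125009924173355 58 0.039308516085211576 [0.39669112 0.16616   ] [0.49800089 0.26647446]
wedge depth ((0.46601659059524536, -0.18730641901493073), (0.043178677558898926, 0.11319301277399063), 32.4959602355957) 0.034077760333732776
scene green (218.2995780590717, 139.89029535864978) (214, 137, 9, 7) depth [ 0.5208773  -0.43690521  0.057916  ] [array([ 0.5075, -0.4522,  0.04  ]), array([ 0.5112, -0.4479,  0.045 ])]
wedge (290.1443758573388, 169.29423868312756) ((291.5, 168.0), (16.0, 37.0), 90.0) [ 0.47202453 -0.18302238  0.02294236] [ 0.4705388  -0.18421333  0.021     ]
[(array([273., 160.], dtype=float32), array([ 0.463, -0.259,  0.015])), (array([310., 160.], dtype=float32), array([ 0.396, -0.159,  0.015])), (array([310., 176.], dtype=float32), array([ 0.455, -0.118,  0.015])), (array([273., 176.], dtype=float32), array([ 0.52 , -0.216,  0.015]))]
bowl rim 0.42584946751594543 0.20293354988098145 0.058721594512462616 176 0.04258746310935635 [0.37495653 0.14494588] [0.44723861 0.26047156]
wedge depth ((0.4616335332393646, -0.1912824809551239), (0.05798565596342087, 0.12061997503042221), 24.7783145904541) 0.03500471492454982
```

Request:
move_arm:
  plan:
    - [-1,0.0,0,0.03,0,0,0]
    - [-1,0.015,-0.03,0.03,0,0,-2.5]
    - [-1,0.02,-0.04,0.02,0,0,-2.5]
    - [-1,0.02,-0.04,0,0,0,-2.5]
    - [-1,0.02,-0.04,0,0,0,-2.5]
    - [-1,0.02,-0.04,0,0,0,-2.5]
    - [-1,0.02,-0.04,0,0,0,-2.5]
    - [-1,0.02,-0.04,0,0,0,-2.5]
    - [-1,0.02,-0.04,0,0,0,-2.5]
    - [-1,0.02,-0.04,0,0,0,-2.5]
    - [-1,0.02,-0.04,0,0,0,-2.5]
    - [-1,0.02,-0.04,0,0,0,-2.5]
    - [-1,0.015,-0.02,0,0,0,-2.5]
    - [-1,0,0,0,0,0,0]
    - [-1,0,0,0,0,0,0]

```text
time_s: 1.98
tcp_pos: [0.422, 0.1971, 0.3063]
eef_rot: [180.0, 0.0, -46.5]
contact_force: [-0.1, 0.3, 0.2]
gripper_width: 0.0003
gripper_force: 0.0
```

Run:
```python
from h import *
c=snap('wrist','w1.png');s=telemetry.get_state();print(s['time_s'],s['joints'],s['tcp_pos'],s['eef_rot'],s['gripper_width'],s['contact_force'])
```

```text
2.025 [ 4.93709458e+01 -2.31817256e+00 -1.67385477e+01 -1.09587467e-02
 -7.55963372e+01 -5.87704685e+00] [0.42195539 0.19735477 0.30637885] [ 1.79982289e+02  8.84643884e-03 -4.65088300e+01] 0.0003068970919194439 [-0.1042634  -0.07475287  0.51932066]
```

View pics/w1.png

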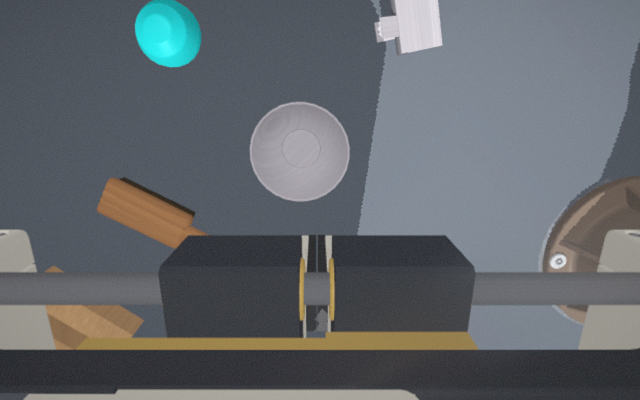

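The wrist view shows the bowl rim as a circle at about (300,152), roughly 50 px in radius.

Request:
move_arm:
  plan:
    - [-1,0.003,-0.02,0,0,0,-1]
    - [-1,0.006,-0.04,0,0,0,-2]
    - [-1,0.006,-0.04,0,0,0,-2]
    - [-1,0.006,-0.04,0,0,0,-2]
    - [-1,0.006,-0.04,0,0,0,-2]
    - [-1,0.006,-0.04,0,0,0,-2]
    - [-1,0.006,-0.04,0,0,0,-2]
    - [-1,0.006,-0.04,0,0,0,-2]
    - [-1,0.006,-0.04,0,0,0,-2]
    - [-1,0.006,-0.04,0,0,0,-2]
    - [-1,0.006,-0.04,0,0,0,-2]
    - [-1,0.006,-0.04,0,0,0,-2]
    - [-1,0.006,-0.04,0,0,0,-2]
    - [-1,0.006,-0.04,0,0,0,-2]
    - [-1,0.006,-0.04,0,0,0,-2]
    - [-1,0.006,-0.04,0,0,0,-2]
    - [-1,0.004,-0.016,0,0,0,0]
    - [-1,0,0,0,0,0,0]
    - [-1,0,0,0,0,0,0]

```text
time_s: 4.4
tcp_pos: [0.5192, -0.4382, 0.3067]
eef_rot: [-180.0, 0.0, -77.5]
contact_force: [0.0, -0.2, 0.1]
gripper_width: 0.0006
gripper_force: 0.0
```

```bash
cat > rim.py <<'E'
from h import *
def rim(c,z=.045):
    g=cv2.GaussianBlur(cv2.cvtColor(c['img'],cv2.COLOR_RGB2GRAY),(3,3),0)
    k=cv2.HoughCircles(g,cv2.HOUGH_GRADIENT,1,50,param1=80,param2=30,minRadius=40,maxRadius=62)
    return None if k is None else [(q,onz(c,q[:2],z).round(4),(np.linalg.norm(onz(c,q[:2]+[q[2],0],z)-onz(c,q[:2]-[q[2],0],z))).round(4)) for q in k[0][:3].astype(float)]
E
python3 - <<'E'
from rim import *
print(rim(dict(np.load('pics/wrist.npz'))))
c=snap('wrist','w2.png');s=telemetry.get_state();print(s['time_s'],s['tcp_pos'],s['eef_rot'])
h=cv2.cvtColor(c['img'],cv2.COLOR_RGB2HSV).astype(int)
m=((h[...,0]>40)&(h[...,0]<85)&(h[...,1]>120)&(h[...,2]>60)).astype(np.uint8)
k=max(cv2.findContours(m,0,1)[0],key=cv2.contourArea); (u,v),R=cv2.minEnclosingCircle(k)
print((u,v),R,cv2.boundingRect(k),'depth',dep(c,(u,v)),onz(c,(u,v),.0575))
E
```

```text
[(array([298.5, 151.5,  50. ]), array([0.4437, 0.2063, 0.045 ]), np.float64(0.119))]
4.45 [ 0.51926338 -0.43801771  0.30695913] [-1.79976966e+02 -4.20245978e-03 -7.74833297e+01]
(319.058837890625, 155.3235321044922) 12.323762893676758 (307, 143, 25, 25) depth [ 0.51816566 -0.44375874  0.05756185] [ 0.51816298 -0.44374857  0.0575    ]
```

View pics/w2.png

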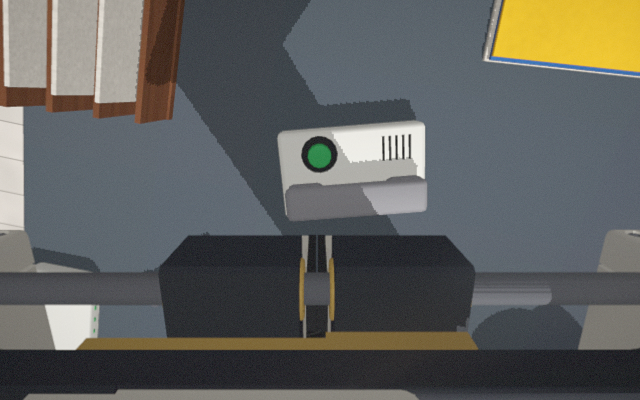

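The button is at (319,155) in the wrist view. Top and wrist views agree within 4 mm on (0.518, -0.442), with its top at 0.0575. I descend to just above it.

Request:
move_arm:
  plan:
    - [-1,-0.001,-0.004,-0.01,0,0,0]
    - [-1,0,0,-0.03,0,0,0]
    - [-1,0,0,-0.04,0,0,0]
    - [-1,0,0,-0.04,0,0,0]
    - [-1,0,0,-0.04,0,0,0]
    - [-1,0,0,-0.03,0,0,0]
    - [-1,0,0,-0.02,0,0,0]
    - [-1,0,0,-0.015,0,0,0]
    - [-1,0,0,-0.01,0,0,0]
    - [-1,0,0,0,0,0,0]
    - [-1,0,0,0,0,0,0]
    - [-1,0,0,-0.004,0,0,0]
    - [-1,0,0,-0.004,0,0,0]
    - [-1,0,0,-0.003,0,0,0]
    - [-1,0,0,-0.003,0,0,0]
    - [-1,0,0,-0.003,0,0,0]
    - [-1,0,0,-0.002,0,0,0]
    - [-1,0,0,0,0,0,0]
    - [-1,0,0,0,0,0,0]

```text
time_s: 6.82
tcp_pos: [0.5183, -0.443, 0.0528]
eef_rot: [-180.0, -0.0, -77.5]
contact_force: [-0.5, 1.5, 3.7]
gripper_width: 0.0005
gripper_force: 2.0
```

Request:
move_arm:
  plan:
    - [-1,0,0,-0.001,0,0,0]
    - [-1,0,0,-0.001,0,0,0]
    - [-1,0,0,-0.001,0,0,0]
    - [-1,0,0,0,0,0,0]
    - [-1,0,0,0,0,0,0]

```text
time_s: 7.45
tcp_pos: [0.5183, -0.4431, 0.0512]
eef_rot: [-180.0, -0.0, -77.5]
contact_force: [-4.6, 4.4, 14.5]
gripper_width: 0.0005
gripper_force: 7.2
```

Request:
move_arm:
  plan:
    - [-1,0,0,-0.001,0,0,0]
    - [-1,0,0,0,0,0,0]
    - [-1,0,0,0,0,0,0]

```text
time_s: 7.82
tcp_pos: [0.5184, -0.4431, 0.051]
eef_rot: [-180.0, -0.1, -77.5]
contact_force: [-5.9, 6.1, 19.6]
gripper_width: 0.0003
gripper_force: 10.0
```

Request:
move_arm:
  plan:
    - [-1,0,0,0.004,0,0,0]
    - [-1,0,0,0.006,0,0,0]
    - [-1,0,0,0.01,0,0,0]
    - [-1,0,0,0.03,0,0,0]
    - [-1,0,0,0.05,0,0,0]
    - [-1,0,0,0.05,0,0,0]
    - [-1,0,0,0.05,0,0,0]
    - [-1,0,0,0.04,0,0,0]
    - [-1,-0.003,0.015,0.02,0,0,0]
    - [-1,-0.008,0.035,0,0,0,0]
    - [-1,-0.008,0.04,0,0,0,0]
    - [-1,-0.008,0.04,0,0,0,0]
    - [-1,-0.008,0.04,0,0,0,0]
    - [-1,-0.008,0.04,0,0,0,0]
    - [-1,-0.008,0.03,0,0,0,0]
    - [-1,-0.003,0.015,0,0,0,0]
    - [-1,0,0,0,0,0,0]
    - [-1,0,0,0,0,0,0]

```text
time_s: 10.07
tcp_pos: [0.4644, -0.1883, 0.3083]
eef_rot: [180.0, 0.0, -77.5]
contact_force: [-0.0, 0.6, 0.6]
gripper_width: 0.0003
gripper_force: 0.0
```

Run:
```python
from h import *
c=snap('wrist','w3.png');s=telemetry.get_state();print(s['time_s'],s['tcp_pos'],s['eef_rot'])
P=np.array([dep(c,(u,v)) for v in range(60,225) for u in range(200,450)])
P=P[np.abs(P[:,:2]-[.467,-.188]).max(1)<.085]
k=P[(P[:,2]>.0035)&(P[:,2]<.05)]; rr=cv2.minAreaRect(k[:,:2].astype(np.float32));print(len(k),rr,k[:,2].max())
q=k[np.linalg.norm(k[:,:2]-rr[0],axis=1)<.006];print('mid height',np.median(q[:,2]))
```

```text
10.125 [ 0.46437053 -0.18850484  0.30823384] [ 1.79961269e+02  1.73513423e-03 -7.75787146e+01]
3037 ((0.46218329668045044, -0.18473508954048157), (0.042353305965662, 0.12024661153554916), 33.55641555786133) 0.03547445423003254
mid height 0.02277195165287013
```

View pics/w3.png

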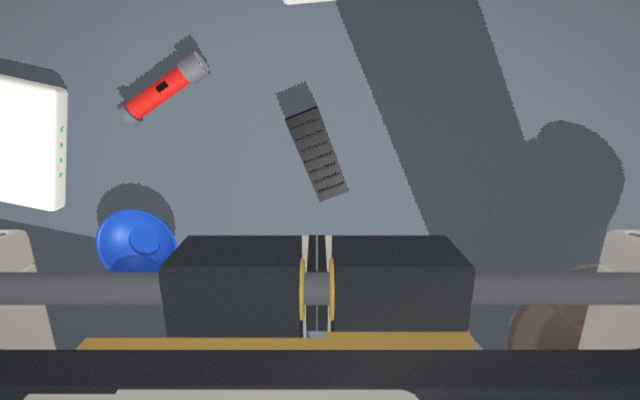

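The wedge spans (285,110)–(347,195) in the wrist view. The depth box measures 42 x 120 mm with its middle at (0.462, -0.185) and about 22 mm high, matching the given sizes. I hover at z ≈ 0.047.

Request:
move_arm:
  plan:
    - [-1,-0.002,0.0035,-0.01,0,0,0]
    - [-1,0,0,-0.03,0,0,0]
    - [-1,0,0,-0.04,0,0,0]
    - [-1,0,0,-0.04,0,0,0]
    - [-1,0,0,-0.04,0,0,0]
    - [-1,0,0,-0.04,0,0,0]
    - [-1,0,0,-0.03,0,0,0]
    - [-1,0,0,-0.015,0,0,0]
    - [-1,0,0,-0.01,0,0,0]
    - [-1,0,0,-0.004,0,0,0]
    - [-1,0,0,-0.002,0,0,0]
    - [-1,0,0,0,0,0,0]
    - [-1,0,0,0,0,0,0]

```text
time_s: 11.75
tcp_pos: [0.4626, -0.1845, 0.048]
eef_rot: [-179.9, -0.0, -77.5]
contact_force: [0.3, 0.6, -0.4]
gripper_width: 0.0001
gripper_force: 0.0
```

Request:
move_arm:
  plan:
    - [-1,0,0,0,0,0,0]
    - [-1,0,0,0,0,0,0]
    - [-1,0,0,0,0,0,0]
    - [-1,0,0,0,0,0,0]
    - [-1,0,0,0,0,0,0]
    - [-1,0,0,0,0,0,0]
    - [-1,0,0,0,0,0,0]
    - [-1,0,0,0,0,0,0]
    - [-1,0,0,0,0,0,0]
    - [-1,0,0,0,0,0,0]
    - [-1,0,0,0,0,0,0]
    - [-1,0,0,0,0,0,0]
    - [-1,0,0,0,0,0,0]
    - [-1,0,0,0,0,0,0]
    - [-1,0,0,0,0,0,0]
    - [-1,0,0,0,0,0,0]
    - [-1,0,0,0,0,0,0]
    - [-1,0,0,0,0,0,0]
    - [-1,0,0,0,0,0,0]
    - [-1,0,0,0,0,0,0]

```text
time_s: 14.25
tcp_pos: [0.4622, -0.1845, 0.0476]
eef_rot: [-180.0, 0.0, -77.6]
contact_force: [0.4, -0.9, 0.4]
gripper_width: 0.0004
gripper_force: 0.0
```

Request:
move_arm:
  plan:
    - [-1,0,0,0,0,0,0]
    - [-1,0,0,0,0,0,0]
    - [-1,0,0,0,0,0,0]
    - [-1,0,0,0,0,0,0]
    - [-1,0,0,0.01,0,0,0]
    - [-1,0,0,0.03,0,0,0]
    - [-1,0,0,0.05,0,0,0]
    - [-1,0,0,0.05,0,0,0]
    - [-1,0,0,0.05,0,0,0]
    - [-1,0,0,0.05,0,0,0]
    - [-1,0,0,0.02,0,0,0]

```text
time_s: 15.62
tcp_pos: [0.4629, -0.1848, 0.3119]
eef_rot: [-179.7, -0.1, -77.5]
contact_force: [0.4, 0.2, -1.0]
gripper_width: 0.0006
gripper_force: 0.0
```

Request:
move_arm:
  plan:
    - [-1,0,0.012,0,0,0,0]
    - [-1,-0.002,0.03,0,0,0,0]
    - [-1,-0.002,0.04,0,0,0,0]
    - [-1,-0.002,0.04,0,0,0,0]
    - [-1,-0.002,0.04,0,0,0,0]
    - [-1,-0.002,0.04,0,0,0,0]
    - [-1,-0.002,0.04,0,0,0,0]
    - [-1,-0.002,0.04,0,0,0,0]
    - [-1,-0.002,0.04,0,0,0,0]
    - [-1,-0.002,0.04,0,0,0,0]
    - [-1,-0.001,0.02,0,0,0,0]
    - [-1,0,0.01,0,0,0,0]
    - [-1,0,0,0,0,0,0]
    - [-1,0,0,0,0,0,0]

```text
time_s: 17.38
tcp_pos: [0.4432, 0.2066, 0.3075]
eef_rot: [180.0, -0.0, -77.6]
contact_force: [0.6, 0.4, -0.2]
gripper_width: 0.0003
gripper_force: 0.0
```

Run:
```python
from rim import *
c=snap('wrist','w4.png');s=telemetry.get_state();print(s['time_s'],s['tcp_pos'],s['eef_rot'],rim(c))
```

```text
17.425 [0.44331705 0.20664272 0.3076494 ] [-1.79996114e+02 -4.30223348e-05 -7.76038644e+01] [(array([318.5       , 155.5       ,  49.70000076]), array([0.4422, 0.2036, 0.045 ]), np.float64(0.119))]
```

Two wrist views put the rim centre at about (0.443, 0.205), with a measured diameter of 119 mm against the given 120. I hover at z = 0.070.

Request:
move_arm:
  plan:
    - [-1,0,-0.0015,-0.01,0,0,0]
    - [-1,0,0,-0.03,0,0,0]
    - [-1,0,0,-0.04,0,0,0]
    - [-1,0,0,-0.04,0,0,0]
    - [-1,0,0,-0.04,0,0,0]
    - [-1,0,0,-0.035,0,0,0]
    - [-1,0,0,-0.02,0,0,0]
    - [-1,0,0,-0.012,0,0,0]
    - [-1,0,0,-0.006,0,0,0]
    - [-1,0,0,-0.004,0,0,0]
    - [-1,0,0,0,0,0,0]
    - [-1,0,0,0,0,0,0]

```text
time_s: 18.92
tcp_pos: [0.4435, 0.2063, 0.0711]
eef_rot: [-179.9, 0.0, -77.5]
contact_force: [0.3, 0.8, -0.6]
gripper_width: 0.0004
gripper_force: 0.0
```

Request:
move_arm:
  plan:
    - [-1,0,0,0,0,0,0]
    - [-1,0,0,0,0,0,0]
    - [-1,0,0,0,0,0,0]
    - [-1,0,0,0,0,0,0]
    - [-1,0,0,0,0,0,0]
    - [-1,0,0,0,0,0,0]
    - [-1,0,0,0,0,0,0]
    - [-1,0,0,0,0,0,0]
    - [-1,0,0,0,0,0,0]
    - [-1,0,0,0,0,0,0]
    - [-1,0,0,0,0,0,0]
    - [-1,0,0,0,0,0,0]
    - [-1,0,0,0,0,0,0]
    - [-1,0,0,0,0,0,0]
    - [-1,0,0,0,0,0,0]
    - [-1,0,0,0,0,0,0]
    - [-1,0,0,0,0,0,0]
    - [-1,0,0,0,0,0,0]
    - [-1,0,0,0,0,0,0]
    - [-1,0,0,0,0,0,0]

```text
time_s: 21.42
tcp_pos: [0.4433, 0.206, 0.0706]
eef_rot: [-180.0, 0.0, -77.5]
contact_force: [0.3, 0.2, 0.1]
gripper_width: 0.0007
gripper_force: 0.0
```

Request:
move_arm:
  plan:
    - [-1,0,0,0,0,0,0]
    - [-1,0,0,0,0,0,0]
    - [-1,0,0,0,0,0,0]
    - [-1,0,0,0,0,0,0]
    - [-1,0,0,0.01,0,0,0]
    - [-1,0,0,0.03,0,0,0]
    - [-1,0,0,0.05,0,0,0]
    - [-1,0,0,0.05,0,0,0]
    - [-1,0,0,0.05,0,0,0]
    - [-1,0,0,0.03,0,0,0]
    - [-1,0,0,0.01,0,0,0]
    - [-1,0,0,0,0,0,0]
    - [-1,0,0,0,0,0,0]
    - [-1,0,0,0,0,0,0]

```text
time_s: 23.18
tcp_pos: [0.4429, 0.2057, 0.2994]
eef_rot: [179.9, -0.1, -77.5]
contact_force: [0.2, 0.0, 0.2]
gripper_width: 0.0
gripper_force: 0.0
```

Run:
```python
from h import *
a=cv2.imread('pics/top1.png');snap('top','top2.png');s=telemetry.get_state();print(s['time_s'],s['tcp_pos'])
b=cv2.imread('pics/top2.png');d=cv2.absdiff(a,b).max(2)[:,330:]
print('changed px right of 330:',(d>60).sum())
```

```text
23.225 [0.44299263 0.20576566 0.29959331]
changed px right of 330: 382
```

View pics/top2.png

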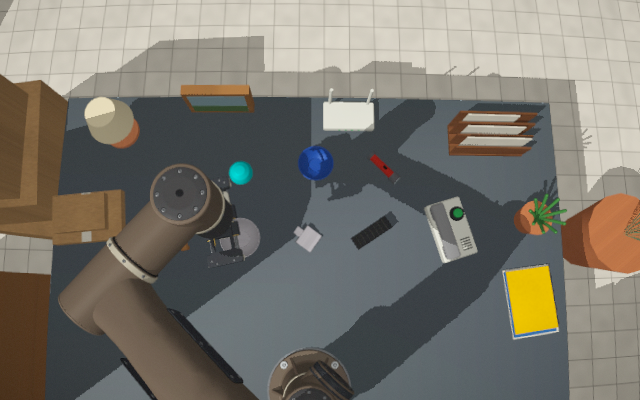

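The final top view shows nothing moved: button (457,213), wedge (374,231) and bowl (240,238) are where they were, and only shadows changed. The hand is about 25 cm above the bowl.

```bash
python3 -c "
from plant import workorder
print(workorder.close_job())"
```

```text
the job is handed in; nothing more can be done
None
```

I pressed the release button about 6 mm to its stop (about 20 N) and let it up, then held still for over 2 s about 25 mm above the wedge and then the bowl, and handed the job in at 23 s with the fingertips 25 cm above the bowl rim; the final picture shows nothing moved, and the hand-in returned no verdict.

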